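Jack up the bench shaker

TASK

Turn the selector on the shaker's deck to the red off mark, then set the red lever jack on the bench with its saddle under the yellow-marked lift tab and let go of it. Pump the jack handle once (press it fully down so the shaker's edge lifts, then let it come all the way back up), then press it fully down again and finish while holding it down, so that the jack alone keeps that edge of the shaker raised. Leave the other things on the bench alone.

Things in the scene. Friction and masses are not known exactly. Their poses are not given: they have to be found in the camera images.
- shaker: White orbital shaker, about 4.5 kg, loose on four rubber feet; 280 (x) x 240 (y) mm, deck 95 high, tube tray (to 150 high) centred at x +55, y -20. Origin on the bench under its centre. A steel lift tab, 60 wide, 5 thick, sticks out 60 from the middle of its +y side; lifted there, it tips about its -y feet (y -95). Selector at deck corner x -85, y +55.
- lift_point (a point): Centre of the underside of the lift tab, 58 mm above the bench at the start, straight below a yellow disc (28 dia, small black centre) on the tab's top. It lies 150 along the shaker's +y from its centre, 30 outside its side. The shaker's frame: +y points out of the shaker along the tab.
- selector (a joint): Selector angle, rad: 0 is the red off mark; grows clockwise seen from above. Detents at 0, 0.7 and 1.4 (the latter two have grey marks), stops just outside 0 and 1.4. Clicks over about half-way between detents with up to about 0.1 N m, and is drawn to the nearest detent when let go.
- selector_grip (a point): On the selector's vertical axis, in its black grip bar, 30 mm above the deck: bar 14 thick, 42 long, 32 tall, top 13 above this point, 16 below it a disc 44 dia. Own x axis lies along the bar, white pointer line at its -x end; at off the bar lies along the shaker's x, pointer to the shaker's -x.
- jack: Loose red lever jack, about 0.9 kg: base plate 260 x 70 x 8 mm, from 95 behind (-x) to 165 ahead (+x) of the origin. Origin on the bench under the grip tower, z up. The saddle is at -x, the handle runs to +x. On the plate, in x: saddle at -70, grip tower at 0, handle hinge at +20 (50 above the bench).
- jack_grip (a point): Centre of the rubber band of the jack's upright grip tower, 55 mm above the bench when the jack stands; same axes as the jack. The tower is 30 (x) by 36 (y, the way to grip it), its top 78 above the bench; close to the jack's balance point.
- saddle_top (a point): Centre of the top of the round steel saddle, 32 mm dia with black rubber top, 46 above the bench when down (it passes below the 58 high tab), 70 along the jack's -x from the tower. It rises 30 mm in the handle's full stroke, 60 per rad, and sinks when the handle comes up.
- jack_handle (a joint): Jack handle angle, rad: 0 fully up (its rest, 0.45 rad above level), 0.5 fully down at its stop. It swings about a level axis along the jack's y through the point 20 mm along the jack's x and 50 mm high. A spring returns it, damped; 3 to 5 N on the pad moves it free and 10 to 18 N under the shaker's weight.
- handle_pad (a point): Middle of the top of the black pad at the handle's end, where it is pressed: pad 44 long, 32 wide, 10 thick (mm), its middle 125 from the hinge. Its top is about 109 high and 130 along the jack's x from the tower when up, 49 high and 145 along when fully down.
- tube_rack: rack of capped tubes, 90 x 190 x 62 tall mm; a bystander, to be left alone. Origin at its underside.
- reagent: amber bottle, 60 dia x 130 tall mm; a bystander, to be left alone. Origin at its underside.
- beaker: glass beaker, 60 dia x 60 tall mm; a bystander, to be left alone. Origin at its underside.
- jar: white jar, 52 dia x 60 tall mm; a bystander, to be left alone. Origin at its underside.
- tip_box: blue tip box, 85 x 120 x 65 tall mm; a bystander, to be left alone. Origin at its underside.
- pipette: white and blue pipette lying down, 215 long mm; a bystander, to be left alone. Origin at its underside.

How it is judged:
By the outcome, as a careful person would: the job done as asked, in the order asked, and still so for the second after the job is handed in, while the arm keeps its last pose, push and grip.
It also fails if it takes over 67 s, if anything falls off the work surface, if the arm or the gripper's body presses on something with over 40 N, if the wrist force passes 120 N, or if a joint passes its speed limit or range.

ROBOT

A 6-joint arm with a two-finger parallel gripper is mounted at the origin on the work surface. World frame = base frame: x ahead of the robot, y to its left, z up, the work surface at z = 0. Lengths are in m, angles in rad, forces in N, time in s.
With the tool pointing down it reaches from about 0.375 to 0.9 m from the base axis. Payload 3.1 kg.
Tool frame: the origin (TCP) lies midway between the tips of the shut fingers; the grasp point (between the pads) lies 19 mm behind it; z points along the fingers, y is the line along which they close (so a half turn about z gives the same grasp; the last joint's range is limited). The gripper opens to 87 mm and grips with 3 to 60 N. Pads are 19 mm wide; open, the fingers measure 117 mm over their backs; the gripper's body (75 mm by 190 mm) begins 51 mm behind the grasp point.
Start: joints at [0.996, 0.527, 1.433, -0, 1.181, -0.178], TCP at [0.242, 0.576, 0.197] pointing down, gripper open.
Joint ranges: [-3.08, 3.08], [-0.75, 2.2], [0.22, 2.44], [-1.43, 4.57], [0, 2.65], [-2.85, 2.85]. Speed limits (rad/s): [2.79, 2.79, 3.14, 3.14, 3.14, 3.14].

INTERFACE

Orientations are given as a unit quaternion [x, y, z, w].
In Python, from rig import status, imaging, order gives the robot as it stands.
- The arm moves only by the tool arm_command, never from a script. Its argument "deltas" is one flat list of numbers, 5 for each row, row after row: the opening, from -1 (shut) to 1 (fully open), so that 0 is half open, then the shift along the tool's x, y, z in m, then the turn about the tool's z in rad. In form: [gripper, tx, ty, tz, roll, gripper, tx, ty, tz, roll, ...]. A call has 1 to 12 rows; each row shifts and turns the commanded pose from where the row before left it, along the tool's axes as they then stand; what a row does not reach is not made up. A row lasts 1/8 s, in which the tool goes at most 62.5 mm and 10.7 degrees, less where a joint would pass 70% of its speed; a pose out of reach is approached as far as the arm can. A call with a gripper value outside its range is refused whole. The fingers move at their own pace and stop on an object; "newtons" is the grip in N (left out, the last holds). Time passes only in rows, so rows that do not move let the fingers close. It gives the time, the measured TCP pose, the force, the opening and the grip force at its end, in the units of the state.
- status.get_obs(): the state, without advancing time (a new reading comes with each control period).
- imaging.camera(name): name is "scene" or "top" or "wrist"; returns (picture, depth): 480x640x3 uint8, red, green, blue; 480x640 float32, m along the optical axis (not along the pixel's ray), 0 where there is no reading.
- imaging.camera_params(name): a dict with "intrinsics" (3x3 intrinsics, pixels), "k1" (the pictures are not rectified: a ray, as slopes to the right and down, at radius r is drawn at 1 + k1 r^2 times it, then the intrinsics apply), "camera_from_world" (4x4, takes a point from world to camera coordinates). Camera axes: x right, y up, looking along -z (the intrinsics and any distortion apply to the point x, -y, -z); pixel columns grow to the right and rows downward; lengths in m; the calibration is good to about 2 mm. A picture is of the moment at which its call begins: read the wrist's pose just before it. camera_params takes no time and is no camera call; for the wrist camera it gives the pose at the moment of the call.
- order.hand_in(): hands the job in; it is judged then, once.
The state is a dict: "time": time; "q": joint angles; "joint_velocities": joint speeds; "joint_torque": joint torques, N m; "position": TCP position; "tool_rot": TCP orientation; "ft_force": force on the tool from outside, world axes, zero at the start; "moment": the same for the moment, N m; "grip_width": finger opening in m; "grip_force": force on a finger pad.
Only numpy, scipy, OpenCV 4.12 (cv2) and the standard library are available. Lean on these libraries where they do the work, as an engineer would, in place of code of your own. Each camera call takes 0.05 s, during which the arm holds its last target. There are 200 camera calls.

## Working session

There is one attempt and no reset: what is moved stays moved. The work goes in short steps, Python scripts to look and compute and a tool call to move; the robot and the scene stay as the last step left them, time stands still between calls to the robot, and variables do not carry over. Pictures are saved under pics/ and viewed, at most 10 in all, crops included, and the job is handed in when it is done.

Besides the shell and the picture viewer there is one more tool, called after "Call:" as name(argument=value, ...) on one line, values as JSON. arm_command: Moves the arm, as the interface text tells. Its arguments: {"type":"object","properties":{"deltas":{"type":"array"},"newtons":{"type":"number"}},"required":["deltas"]}

```bash
mkdir -p pics
cat > h.py <<'E'
import numpy as np, cv2
from rig import status, imaging, order
def cam(n,f=None):
    P=imaging.camera_params(n); im,d=imaging.camera(n)
    if f: cv2.imwrite('pics/'+f,im[:,:,::-1]); np.savez('pics/'+f+'.npz',im=im,d=d,K=P['intrinsics'],k1=P['k1'],T=P['camera_from_world'])
    return im,d,P
def load(f):
    z=np.load('pics/'+f+'.npz'); return z['im'],z['d'],dict(intrinsics=z['K'],k1=float(z['k1']),camera_from_world=z['T'])
def ray(P,u,v):
    K=np.array(P['intrinsics']); x=(u-K[0,2])/K[0,0]; y=(v-K[1,2])/K[1,1]
    r=cv2.undistortPoints(np.array([[[x,y]]],float),np.eye(3),np.array([P['k1'],0,0,0.]))[0,0]
    return np.array([r[0],-r[1],-1.])
def world(P,u,v,d=None,z=None):
    T=np.linalg.inv(np.array(P['camera_from_world'])); r=T[:3,:3]@ray(P,u,v); o=T[:3,3]
    return o+r*(d if z is None else (z-o[2])/r[2])
E
python3 - <<'E'
from h import *
for n in('scene','top'):
    im,d,P=cam(n,n+'1.png'); T=np.linalg.inv(P['camera_from_world']); print(n,P['intrinsics'],P['k1'],T[:3].round(3))
print(status.get_obs())
E
```

```text
scene [[448.80693141   0.         322.53620169]
 [  0.         448.80693141 237.52128533]
 [  0.           0.           1.        ]] -0.08903958127091502 [[-0.554 -0.497  0.668  1.279]
 [ 0.832 -0.322  0.451  0.437]
 [-0.009  0.806  0.592  0.708]]
top [[594.24512022   0.         324.10986361]
 [  0.         594.24512022 242.01092076]
 [  0.           0.           1.        ]] -0.014303053442638101 [[ 0.045  0.978 -0.203  0.325]
 [-0.999  0.045 -0.007 -0.022]
 [ 0.002  0.203  0.979  1.466]]
{'time': 0.1, 'q': array([ 9.95494552e-01,  5.28394512e-01,  1.43373351e+00,  2.37706504e-05,
        1.18140728e+00, -1.78522028e-01]), 'joint_velocities': array([-8.17339683e-05, -2.02930948e-03, -2.15882293e-03,  5.84804709e-04,
        1.06501379e-04,  4.74433472e-04]), 'joint_torque': array([-4.45944970e-04, -4.40984452e+01, -1.77150124e+01,  6.34547300e-02,
        5.33929642e-02, -2.88906188e-05]), 'position': array([0.24112943, 0.57586578, 0.19576938]), 'tool_rot': array([ 1.97095383e-01,  9.80383836e-01, -8.99098950e-04, -3.67717053e-04]), 'ft_force': array([-0.26920339,  0.91358071,  0.32113297]), 'moment': array([-0.00558082,  0.01051149,  0.00538126]), 'grip_force': 0.0, 'grip_width': 0.08690260847654324}
```

View pics/top1.png

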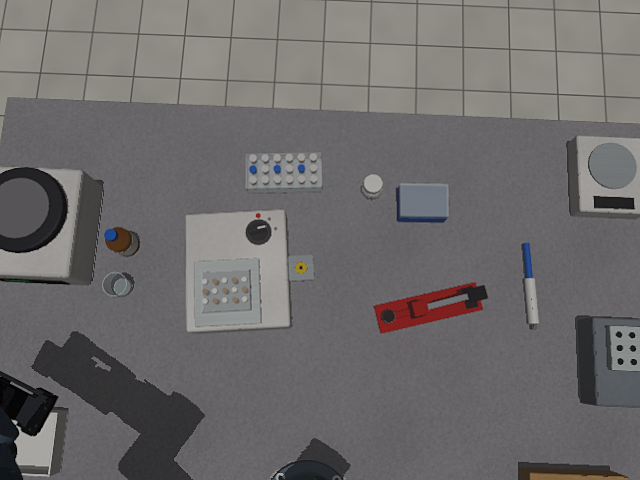

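View pics/scene1.png

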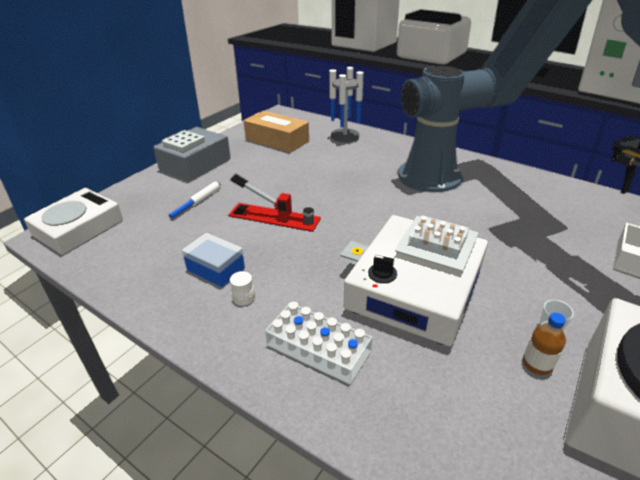

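Run:
```python
from h import *
im,d,P=load('top1.png')
a=cv2.resize(im[195:300,225:330],(600,600),interpolation=cv2.INTER_CUBIC)
cv2.imwrite('pics/c1.png',a[:,:,::-1])
a=cv2.resize(im[275:341,368:494],(800,419),interpolation=cv2.INTER_CUBIC)
cv2.imwrite('pics/c2.png',a[:,:,::-1])
```

```text
(no output)
```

View pics/c1.png

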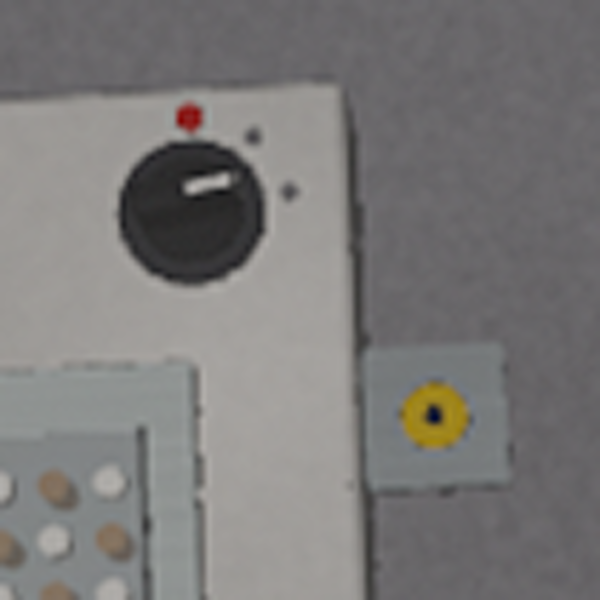

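View pics/c2.png

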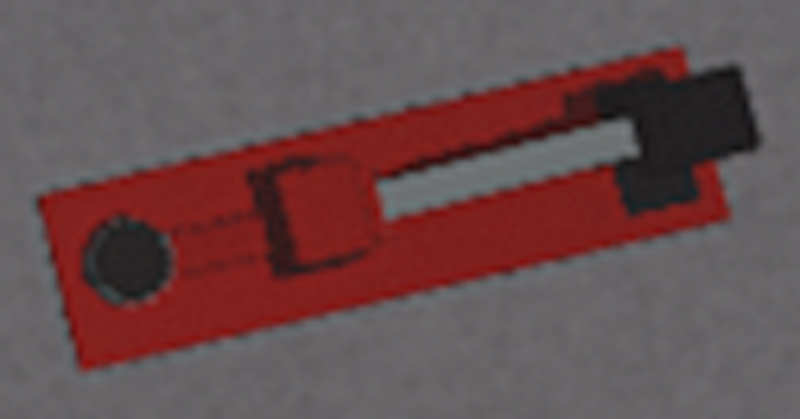

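```bash
cat >> h.py <<'E'
def cloud(im,d,P):
    K=np.array(P['intrinsics']); v,u=np.mgrid[0:480,0:640]
    p=np.stack([u.ravel(),v.ravel()],1).astype(float)[:,None]
    r=cv2.undistortPoints(p,K,np.array([P['k1'],0,0,0.]))[:,0]
    D=d.ravel(); c=np.c_[r[:,0]*D,-r[:,1]*D,-D]
    T=np.linalg.inv(np.array(P['camera_from_world'])); return (c@T[:3,:3].T+T[:3,3]).reshape(480,640,3)
def rect(X,m):
    (c,s,a)=cv2.minAreaRect((X[m][:,:2]*1000).astype(np.float32)); return np.round(c,1),np.round(s,1),round(a,2),int(m.sum()),round(float(np.median(X[m][:,2])),4)
E
python3 - <<'E'
from h import *
im,d,P=load('top1.png'); X=cloud(im,d,P)
c1=lambda U,V,z: world(P,(U+.5)/5.714-.5+225,(V+.5)/5.714-.5+195,z=z)[:2].round(4)
c2=lambda U,V,z: world(P,(U+.5)/6.349-.5+368,(V+.5)/6.349-.5+275,z=z)[:2].round(4)
print('yellow',c1(434,413,.063)); print('disc',c1(191,211,.109)); print('red',c1(189,117,.095),'g',c1(253,135,.095),c1(290,190,.095))
print('ptr',c1(186,188,.138),c1(232,178,.138))
for p in [(685,47),(730,217),(82,370),(40,197)]: print('base',c2(*p,.008))
print('saddle',c2(128,260,.046),'tower',c2(331,208,.078),'pad',c2(697,120,.109))
B=np.zeros((480,640),bool); B[200:335,180:296]=1
z=X[...,2]; m=B&(abs(z-.095)<.006); m=cv2.morphologyEx(m.astype(np.uint8),2,np.ones((3,3)))>0
print('deck',rect(X,m))
B[:]=0;B[250:285,292:320]=1; m=B&(abs(z-.063)<.01); print('tab',rect(X,m))
r=im.astype(int); red=(r[...,0]>90)&(r[...,1]<70)&(r[...,2]<70); B[:]=0;B[270:345,365:500]=1
print('jack',rect(X,red&B&(z<.02))); print('tower',rect(X,red&B&(abs(z-.078)<.006)))
for n,b in dict(rack=(145,195,240,326),jar=(170,202,360,386),tip=(180,225,394,452),pip=(238,330,518,545),amb=(222,258,100,142),beak=(265,300,100,135)).items():
    B[:]=0;B[b[0]:b[1],b[2]:b[3]]=1; m=B&(z>.012); 
    if m.any(): print(n,rect(X,m),X[m][:,2].max().round(3))
E
```

```text
yellow [0.5516 0.0421]
disc [0.6233 0.1439]
red [0.6663 0.1492] g [0.6598 0.1221] [0.6371 0.1052]
ptr [0.6262 0.143 ] [0.6312 0.1248]
base [ 0.5424 -0.3897]
base [ 0.4769 -0.4067]
base [ 0.4072 -0.158 ]
base [ 0.4727 -0.1401]
saddle [ 0.4467 -0.1707] tower [ 0.4663 -0.2414] pad [ 0.5009 -0.3684]
deck (array([535.1, 190.3]), array([277.9, 239.8]), 5.87, 6594, 0.0949)
tab (array([549.4,  37.4]), array([60.3, 52.9]), 5.63, 552, 0.0633)
jack (array([ 475.3, -274.4]), array([ 69.1, 261.4]), 15.65, 1772, 0.008)
tower (array([ 466.2, -241.1]), array([36.4, 29.9]), 16.22, 184, 0.0776)
rack (array([581.3,  87.2]), array([524.7, 189.5]), 3.15, 2914, 0.0425) 1.466
jar (array([555.9, -88.4]), array([ 54.6, 478.3]), 80.45, 413, 0.0576) 1.466
tip (array([ 542.8, -179.8]), array([140.3, 520.3]), 69.2, 1945, 0.0642) 1.466
pip (array([ 407.5, -320.1]), array([188.7, 589.6]), 33.28, 747, 0.0218) 1.466
amb (array([454.3, 247.2]), array([594.6,  58.2]), 58.68, 728, 0.088) 1.466
beak (array([426.1, 241.5]), array([561.4,  57.9]), 74.8, 405, 0.0448) 1.466
```

Call:
arm_command(deltas=[-0.1,0,0,0,0.18,-0.1,0,0,0,0.18,-0.1,0,0,0,0.18,-0.1,0,0,0,0.18,-0.1,0,0,0,0.18,-0.1,-0.043,0.021,0,0,-0.1,-0.043,0.021,0,0,-0.1,-0.043,0.021,0,0,-0.1,-0.043,0.021,0,0,-0.1,-0.043,0.021,0,0,-0.1,-0.043,0.021,0,0,-0.1,-0.043,0.021,0,0], newtons=15)

```text
time: 1.6
position: [0.4651, 0.3251, 0.1963]
tool_rot: [0.604, 0.797, -0.0, -0.0]
ft_force: [-0.1, 0.5, 0.7]
grip_width: 0.0389
grip_force: 0.0
```

```bash
cat >> h.py <<'E'
def plan(x,y,z,hd):
    """target TCP and heading of tool y (deg): print total roll, then the shift in tool axes before and after rolling"""
    s=status.get_obs(); from scipy.spatial.transform import Rotation as R
    M=R.from_quat(s['tool_rot']).as_matrix(); h=np.degrees(np.arctan2(M[1,1],M[0,1]))
    e=np.array([x,y,z])-s['position']; roll=(h-hd+90)%180-90
    print('t',s['time'],'pos',s['position'].round(4),'h',h.round(2),'F',s['ft_force'].round(1),'grip',round(s['grip_width'],4),round(s['grip_force'],1),'q6',s['q'][5].round(2))
    print('roll',np.radians(roll).round(4),'shift now',(M.T@e).round(4),'after roll',(R.from_rotvec([0,0,-np.radians(roll)]).as_matrix()@(M.T@e)).round(4))
E
python3 -c "
from h import *
plan(.6245,.144,.19,15.7)"
```

```text
t 1.6 pos [0.4651 0.3251 0.1963] h 15.7 F [-0.1  0.5  0.7] grip 0.0389 0.0 q6 0.14
roll -0.0001 shift now [-0.2175  0.1045  0.0062] after roll [-0.2175  0.1045  0.0062]
```

Call:
arm_command(deltas=[-0.1,-0.0435,0.021,0,0,-0.1,-0.0435,0.021,0,0,-0.1,-0.0435,0.021,0,0,-0.1,-0.0435,0.021,0,0,-0.1,-0.0435,0.021,0,0,-0.1,0,0,0,0,-0.1,0,0,0,0])

```text
time: 2.48
position: [0.6235, 0.1455, 0.1959]
tool_rot: [0.604, 0.797, -0.001, -0.001]
ft_force: [-1.6, -0.1, 0.8]
grip_width: 0.039
grip_force: 0.0
```

```bash
python3 -c "
from h import *
plan(.6245,.144,.115,15.7)
im,d,P=cam('wrist','w1.png'); X=cloud(im,d,P); z=X[...,2]
T=np.linalg.inv(P['camera_from_world']); print(T[:3,3])
m=(abs(z-.138)<.006)&(abs(X[...,0]-.6245)<.05)&(abs(X[...,1]-.144)<.05)&(d>0); print(rect(X,m))
m=(abs(z-.109)<.006)&(abs(X[...,0]-.6245)<.05)&(abs(X[...,1]-.144)<.05)&(d>0); print(rect(X,m))
"
```

```text
t 2.475 pos [0.6235 0.1455 0.1959] h 15.67 F [-1.6 -0.1  0.8] grip 0.039 0.0 q6 -0.22
roll -0.0005 shift now [-0.0018  0.0007  0.0809] after roll [-0.0018  0.0007  0.0809]
[0.60315092 0.22161106 0.38406719]
(array([624.5, 144.8]), array([13.8, 41.5]), 15.46, 1482, 0.1387)
(array([624.3, 144.7]), array([42.9, 42.4]), 27.04, 1828, 0.1089)
```

View pics/w1.png

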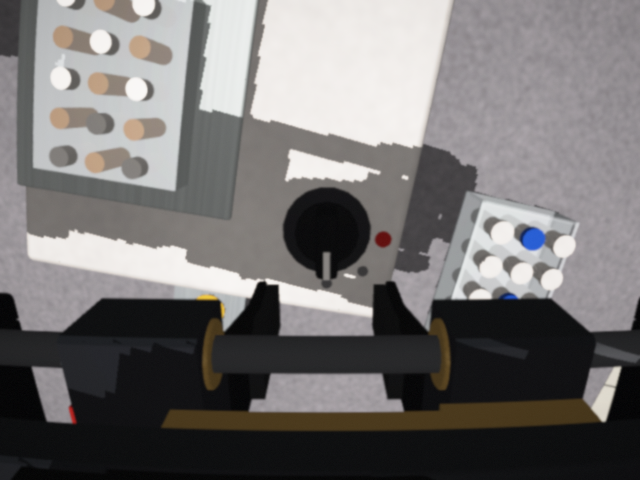

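Call:
arm_command(deltas=[-0.1,-0.001,0.001,0.02,0,-0.1,0,0,0.02,0,-0.1,0,0,0.02,0,-0.1,0,0,0.02,0,-0.1,0,0,0,0,-1,0,0,0,0,-1,0,0,0,0,-1,0,0,0,0,-1,0,0,0,0])

```text
time: 3.65
position: [0.6259, 0.1447, 0.1172]
tool_rot: [0.604, 0.797, 0.0, 0.0]
ft_force: [-0.2, -0.3, 0.3]
grip_width: 0.0069
grip_force: 0.0
```

```bash
python3 -c "
from h import *
plan(.6245,.1448,.115,15.5)
im,d,P=cam('wrist','w2.png'); X=cloud(im,d,P); z=X[...,2]
m=(abs(z-.138)<.006)&(abs(X[...,0]-.6245)<.05)&(abs(X[...,1]-.144)<.05)&(d>0); print(rect(X,m))
plan(.6245,.1448,.115,15.5)
"
```

```text
t 3.65 pos [0.6259 0.1447 0.1172] h 15.69 F [-0.2 -0.3  0.3] grip 0.0069 0.0 q6 -0.22
roll 0.0034 shift now [ 0.0004 -0.0013  0.0022] after roll [ 0.0004 -0.0013  0.0022]
(array([623.4, 147. ]), array([37.1, 23. ]), 89.25, 1965, 0.1388)
t 3.7 pos [0.6258 0.1447 0.117 ] h 15.69 F [ 0.   0.2 -0.3] grip 0.0042 0.0 q6 -0.22
roll 0.0033 shift now [ 0.0005 -0.0012  0.002 ] after roll [ 0.0005 -0.0012  0.002 ]
```

View pics/w2.png

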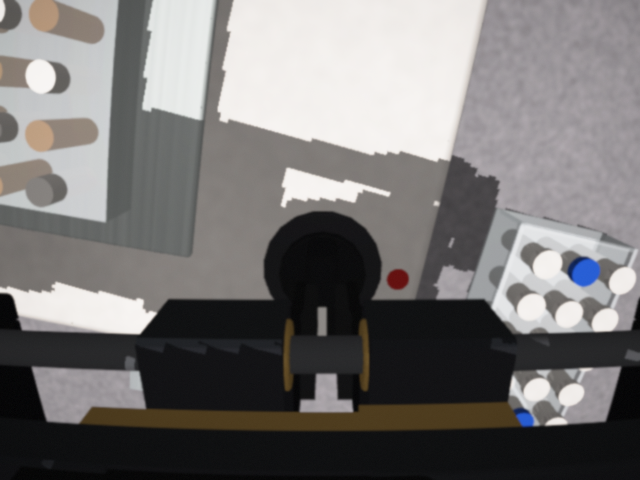

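Call:
arm_command(deltas=[-1,0,0,0,0,-1,0,0,0,0])

```text
time: 3.95
position: [0.6256, 0.1447, 0.1166]
tool_rot: [0.604, 0.797, -0.0, -0.0]
ft_force: [-0.7, -0.1, -0.1]
grip_width: 0.0006
grip_force: 0.0
```

```bash
python3 -c "
from h import *
plan(.6245,.1448,.115,15.5)
im,d,P=cam('wrist','w3.png'); K=P['intrinsics']
for p in [status.get_obs()['position'],[.6245,.1448,.138],[.6245,.1448,.109]]:
    c=P['camera_from_world']@np.r_[p,1]; print(K[0,0]*c[0]/-c[2]+K[0,2],K[1,1]*-c[1]/-c[2]+K[1,2],-c[2])
cv2.imwrite('pics/c3.png',cv2.resize(im[200:420,200:460],(780,660)[:2] if 0 else (700,592),interpolation=2)[:,:,::-1])
"
```

```text
t 3.95 pos [0.6256 0.1447 0.1166] h 15.69 F [-0.7 -0.1 -0.1] grip 0.0006 0.0 q6 -0.22
roll 0.0034 shift now [ 0.0004 -0.001   0.0016] after roll [ 0.0004 -0.001   0.0016]
324.29102223963906 282.1850909569778 0.20277859412512472
321.69266423698053 300.61878394684334 0.18217515220894953
322.2627768500443 275.4804017449409 0.20996680949225643
```

View pics/c3.png

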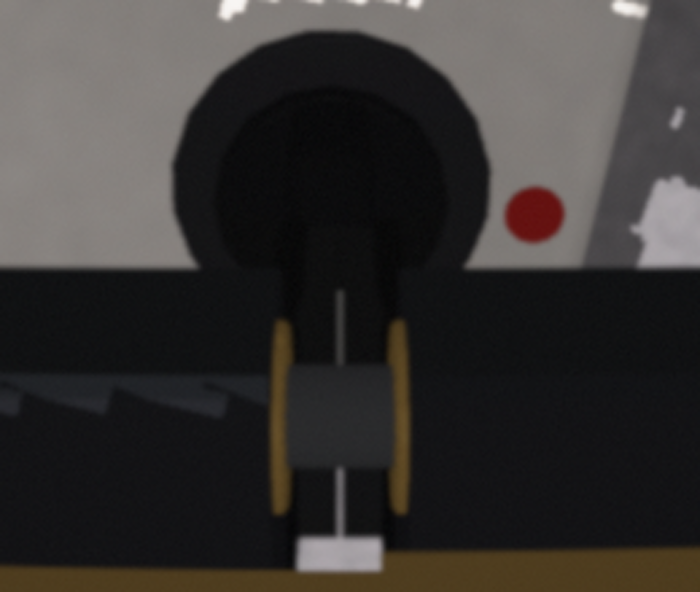

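```bash
python3 -c "
from h import *
im,d,P=load('w3.png'); X=cloud(im,d,P)
for c in (312,318,325,332,338):
    print(c,[(r,)+tuple((X[r,c]*1000).round().astype(int)) for r in range(220,345,8)])
"
```

```text
312 [(220, np.int64(612), np.int64(169), np.int64(100)), (228, np.int64(613), np.int64(165), np.int64(101)), (236, np.int64(614), np.int64(163), np.int64(108)), (244, np.int64(615), np.int64(163), np.int64(121)), (252, np.int64(615), np.int64(163), np.int64(133)), (260, np.int64(616), np.int64(161), np.int64(138)), (268, np.int64(616), np.int64(159), np.int64(140)), (276, np.int64(617), np.int64(155), np.int64(138)), (284, np.int64(618), np.int64(154), np.int64(146)), (292, np.int64(618), np.int64(155), np.int64(154)), (300, np.int64(618), np.int64(154), np.int64(161)), (308, np.int64(619), np.int64(153), np.int64(165)), (316, np.int64(619), np.int64(153), np.int64(170)), (324, np.int64(619), np.int64(153), np.int64(177)), (332, np.int64(619), np.int64(153), np.int64(181)), (340, np.int64(614), np.int64(176), np.int64(227))]
318 [(220, np.int64(615), np.int64(169), np.int64(100)), (228, np.int64(616), np.int64(166), np.int64(101)), (236, np.int64(617), np.int64(164), np.int64(108)), (244, np.int64(617), np.int64(164), np.int64(121)), (252, np.int64(618), np.int64(163), np.int64(131))
[... 2384 characters left out ...]
64(166), np.int64(107)), (244, np.int64(628), np.int64(162), np.int64(108)), (252, np.int64(629), np.int64(158), np.int64(108)), (260, np.int64(626), np.int64(164), np.int64(135)), (268, np.int64(627), np.int64(160), np.int64(136)), (276, np.int64(632), np.int64(147), np.int64(110)), (284, np.int64(628), np.int64(157), np.int64(146)), (292, np.int64(628), np.int64(156), np.int64(150)), (300, np.int64(628), np.int64(156), np.int64(159)), (308, np.int64(628), np.int64(155), np.int64(164)), (316, np.int64(628), np.int64(156), np.int64(171)), (324, np.int64(628), np.int64(155), np.int64(176)), (332, np.int64(627), np.int64(156), np.int64(182)), (340, np.int64(620), np.int64(177), np.int64(227))]
```

```bash
python3 -c "
from h import *
for f in('w1.png','w2.png','w3.png'):
    im,d,P=load(f); X=cloud(im,d,P); Pt=(.6235,.1455) if f=='w1.png' else (.6257,.1447)
    R=X[...,:2]-np.array(Pt); h=np.radians(15.69); a=R@[np.cos(h),np.sin(h)]; b=R@[-np.sin(h),np.cos(h)]
    for lo,hi in((-60,-30),(-30,-12),(-12,0),(0,12),(12,30),(30,60)):
        m=(abs(b)<.02)&(a*1000>lo)&(a*1000<hi)&(X[...,2]>.1405)&(d>0)
        if m.any(): q=X[m]; i=q[:,2].argmin(); print(f,lo,m.sum(),np.percentile(q[:,2],[0,1,5,20]).round(4),'a,b',a[m][i].round(4),b[m][i].round(4), 'bmax',b[m].max().round(4))
"
```

```text
w1.png -60 843 [0.2557 0.2585 0.2639 0.315 ] a,b -0.03 0.0118 bmax 0.02
w1.png -30 3665 [0.2208 0.2227 0.2271 0.2411] a,b -0.0214 0.0095 bmax 0.02
w1.png -12 11 [0.1406 0.1406 0.1406 0.1406] a,b -0.0011 -0.0137 bmax 0.0057
w1.png 0 23 [0.1405 0.1405 0.1405 0.1406] a,b 0.0025 -0.0072 bmax 0.015
w1.png 12 3535 [0.2212 0.2229 0.2267 0.2405] a,b 0.0221 0.0098 bmax 0.0199
w1.png 30 168 [0.2474 0.248  0.2514 0.2557] a,b 0.0302 0.0112 bmax 0.0124
w2.png -30 1 [0.1674 0.1674 0.1674 0.1674] a,b -0.012 0.0118 bmax 0.0118
w2.png -12 2133 [0.1405 0.1431 0.1461 0.1591] a,b -0.0021 -0.0094 bmax 0.02
w2.png 0 1981 [0.1405 0.143  0.1461 0.16  ] a,b 0.0014 -0.0046 bmax 0.02
w2.png 12 133 [0.1432 0.1438 0.1462 0.1531] a,b 0.0121 0.0115 bmax 0.0121
w3.png -12 1625 [0.1407 0.143  0.1463 0.1566] a,b -0.0018 0.0107 bmax 0.0199
w3.png 0 1666 [0.1406 0.1423 0.1459 0.1568] a,b 0.0032 0.012 bmax 0.02
```

Call:
arm_command(deltas=[-0.2,0,-0.001,0,0,-0.2,0,0,0,0,-0.2,0,0,0,0,-0.2,0,0,0,0,-0.2,0,0,0.009,0,-0.2,0,0,0.009,0,-0.2,0,0,0.008,0,-0.2,0,0,0,0,-1,0,0,0,0,-1,0,0,0,0,-1,0,0,0,0,-1,0,0,0,0])

```text
time: 5.5
position: [0.624, 0.1442, 0.091]
tool_rot: [0.604, 0.797, -0.001, -0.0]
ft_force: [-1.5, -1.2, 2.1]
grip_width: 0.0136
grip_force: 15.0
```

Call:
arm_command(deltas=[-1,0,0,0,-0.14,-1,0,0,0,-0.14,-1,0,0,0,-0.14,-1,0,0,0,-0.14,-1,0,0,0,-0.14,-1,0,0,0,-0.14,-1,0,0,0,-0.14,-1,0,0,0,-0.14,-1,0,0,0,-0.14,-1,0,0,0,-0.14,-1,0,0,0,0])

```text
time: 6.88
position: [0.6234, 0.1435, 0.091]
tool_rot: [-0.052, 0.999, -0.001, -0.001]
ft_force: [-2.7, -2.7, 4.7]
grip_width: 0.014
grip_force: 15.0
```

Call:
arm_command(deltas=[-0.2,0,0,0,0,-0.2,0,0,0,0,-0.2,0,0,0,0,-0.2,0,0,-0.04,0,-0.2,0,0,-0.04,0,-0.2,0,0,-0.04,0,-0.2,0,0,0,0])

```text
time: 7.75
position: [0.6276, 0.145, 0.2148]
tool_rot: [-0.052, 0.999, 0.0, 0.005]
ft_force: [-0.6, -0.6, -1.2]
grip_width: 0.0348
grip_force: 0.0
```

```bash
python3 -c "
from h import *
plan(.466,-.241,.2,15.65)
im,d,P=cam('wrist','w4.png'); X=cloud(im,d,P); z=X[...,2]
m=(abs(z-.138)<.006)&(abs(X[...,0]-.6245)<.05)&(abs(X[...,1]-.144)<.05)&(d>0); print(rect(X,m))
im,d,P=cam('top','top2.png'); X=cloud(im,d,P); z=X[...,2]
m=(abs(z-.063)<.01)&(abs(X[...,0]-.55)<.04)&(X[...,1]<.075)&(X[...,1]>0)&(d>0)
print('tab',rect(X,m))
"
```

```text
t 7.75 pos [0.6276 0.145  0.2148] h 95.92 F [-0.6 -0.6 -1.2] grip 0.0348 0.0 q6 -1.62
roll 1.4009 shift now [ 0.2007 -0.3672  0.0131] after roll [-0.328  -0.2599  0.0131]
(array([623.9, 143.8]), array([41.4, 13.3]), 6.29, 1302, 0.1387)
tab (array([551.8,  41.4]), array([73.6, 60.3]), 5.72, 637, 0.0629)
```

View pics/w4.png

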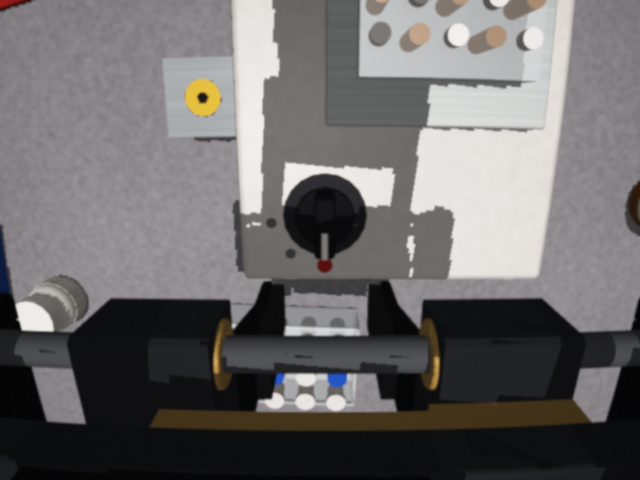

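Call:
arm_command(deltas=[0.8,0,0,0,0.175,0.8,0,0,0,0.175,0.8,0,0,0,0.175,0.8,0,0,0,0.175,0.8,0,0,0,0.175,0.8,0,0,0,0.175,0.8,0,0,0,0.175,0.8,0,0,0,0.175,0.8,-0.041,-0.0325,0,0,0.8,-0.041,-0.0325,0,0,0.8,-0.041,-0.0325,0,0,0.8,-0.041,-0.0325,0,0], newtons=45)

```text
time: 9.35
position: [0.542, -0.0495, 0.2087]
tool_rot: [0.604, 0.797, -0.001, -0.002]
ft_force: [-0.5, -0.6, 0.3]
grip_width: 0.0781
grip_force: 0.0
```

Call:
arm_command(deltas=[0.8,-0.041,-0.0325,0,0,0.8,-0.041,-0.0325,0,0,0.8,-0.041,-0.0325,0,0,0.8,-0.041,-0.0325,0,0,0.8,0,0,0,0,0.8,0,0,0,0,0.8,0,0,0,0])

```text
time: 10.22
position: [0.4631, -0.24, 0.21]
tool_rot: [0.603, 0.798, 0.0, -0.001]
ft_force: [0.1, 0.7, 0.7]
grip_width: 0.0784
grip_force: 0.0
```

```bash
python3 -c "
from h import *
im,d,P=load('w4.png'); print('yellow',world(P,203,98,z=.063), world(P,203,98,d[98,207]))
im,d,P=cam('wrist','w5.png'); X=cloud(im,d,P); z=X[...,2]
r=im.astype(int); red=(r[...,0]>70)&(r[...,1]<60)&(r[...,2]<60)
m=red&(abs(z-.078)<.005)&(abs(X[...,0]-.466)<.04)&(abs(X[...,1]+.241)<.04)
print('tower',rect(X,m)); print('plate',rect(X,red&(abs(z-.008)<.005)))
c,_,a,_,_=rect(X,m); plan(c[0]/1000,c[1]/1000,.012,15.65)
im,d,P=load('top2.png'); X=cloud(im,d,P); z=X[...,2]
for n,b in dict(jar=(.62,.75,-.14,-.05),tip=(.58,.75,-.28,-.13)).items():
    m=(d>0)&(z>.03)&(z<.08)&(X[...,0]>b[0])&(X[...,0]<b[1])&(X[...,1]>b[2])&(X[...,1]<b[3]); print(n,rect(X,m),X[m].min(0),X[m].max(0))
"
```

```text
yellow [0.55019982 0.04139756 0.063     ] [0.55019028 0.04186846 0.06466638]
tower (array([ 463.8, -239.8]), array([36. , 29.4]), 15.54, 1660, 0.0778)
plate (array([ 470.6, -264.4]), array([ 70.2, 239. ]), 15.49, 10650, 0.008)
t 10.275 pos [ 0.4633 -0.24    0.2102] h 15.82 F [-0.4 -0.9 -0.1] grip 0.0784 0.0 q6 -0.97
roll 0.003 shift now [-1.000e-04  6.000e-04  1.982e-01] after roll [-1.000e-04  6.000e-04  1.982e-01]
jar (array([ 746.7, -124.3]), array([28.3,  6.6]), 88.2, 52, 0.0499) [ 0.74327745 -0.13857745  0.03016534] [ 0.74985626 -0.11017899  0.06895383]
tip (array([ 718.2, -205.1]), array([ 63.4, 149.7]), 0.1, 1055, 0.0643) [ 0.68649906 -0.27998065  0.03016534] [ 0.74996522 -0.13021221  0.07454396]
```

Call:
arm_command(deltas=[0.8,0,0,0.05,0,0.8,0,0,0.05,0,0.8,0,0,0.05,0,0.8,0,0,0.025,0,0.8,0,0,0.02,0,0.8,0,0,0,0,-1,0,0,0,0,-1,0,0,0,0,-1,0,0,0,0,-1,0,0,0,0,-1,0,0,0,0,-1,0,0,0,0])

```text
time: 11.78
position: [0.4635, -0.2418, 0.0159]
tool_rot: [0.604, 0.797, 0.0, 0.0]
ft_force: [1.4, 0.4, 2.9]
grip_width: 0.0356
grip_force: 45.0
```

Call:
arm_command(deltas=[-1,0,0,0,0,-1,0,0,0,0])

```text
time: 12.02
position: [0.4635, -0.2418, 0.0159]
tool_rot: [0.604, 0.797, 0.0, 0.0]
ft_force: [1.4, 1.2, 3.3]
grip_width: 0.0361
grip_force: 45.0
```

Call:
arm_command(deltas=[-1,0,0,-0.02,0,-1,0,0,-0.02,0,-1,0.0178,0.0265,0,0,-1,0.0178,0.0265,0,0,-1,0.0178,0.0265,0,0,-1,0.0178,0.0265,0,0,-1,0.0178,0.0265,0,0,-1,0,0,0,0.06,-1,0,0,0,0.06,-1,0,0,0,0.055,-1,0,0,0,0,-1,0,0,0,0])

```text
time: 13.52
position: [0.5653, -0.1197, 0.0544]
tool_rot: [0.671, 0.741, -0.001, -0.001]
ft_force: [0.2, 0.1, -8.1]
grip_width: 0.0355
grip_force: 45.0
```

```bash
python3 -c "
from h import *
plan(.5667,-.12,.02,5.75)
im,d,P=cam('wrist','w6.png'); X=cloud(im,d,P); z=X[...,2]
"
```

```text
t 13.525 pos [ 0.5653 -0.1197  0.0544] h 5.71 F [ 0.2  0.1 -8.1] grip 0.0355 45.0 q6 -0.5
roll -0.0007 shift now [-0.0005  0.0015  0.0344] after roll [-0.0005  0.0015  0.0344]
```

View pics/w6.png

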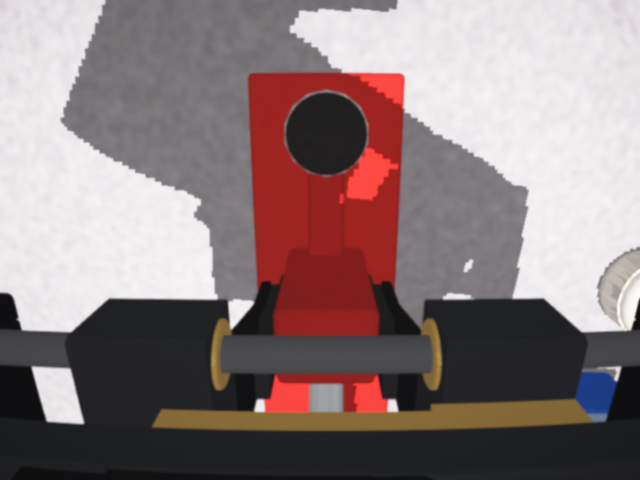

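```bash
python3 -c "
from h import *
im,d,P=load('w6.png'); X=cloud(im,d,P); z=X[...,2]
s=world(P,326,133,d[133,326]); print('saddle',s); 
m=(np.hypot(X[...,0]-s[0],X[...,1]-s[1])<.022)&(abs(z-s[2])<.006); print(rect(X,m))
r=im.astype(int); red=(r[...,0]>70)&(r[...,1]<60)&(r[...,2]<60)
print('plate',rect(X,red&(z>.035)&(z<.06))); 
p=X[red&(z>.035)&(z<.06)]; A=np.c_[p[:,:2]-p[:,:2].mean(0),np.ones(len(p))]; print(np.linalg.lstsq(A,p[:,2],rcond=None)[0])
"
```

```text
saddle [ 0.55882035 -0.04855701  0.0856391 ]
(array([558.9, -49.1]), array([30.6, 31.5]), 6.86, 5605, 0.0847)
plate (array([ 565.1, -112.7]), array([ 69.3, 177.8]), 5.75, 18451, 0.0467)
[-0.00190017 -0.00397442  0.04726988]
```

Call:
arm_command(deltas=[-1,0,0,0.017,0,-1,0,0,0.017,0,-1,0.0175,0,0,0,-1,0.0175,0,0,0,-1,0,0,0,0,-1,0,0,0,0])

```text
time: 14.32
position: [0.5638, -0.0849, 0.0222]
tool_rot: [0.671, 0.742, 0.0, 0.001]
ft_force: [0.6, -0.5, -8.0]
grip_width: 0.0351
grip_force: 45.0
```

```bash
python3 -c "
from h import *
plan(.5577,-.0304,.0159,5.75)
im,d,P=cam('wrist','w7.png'); X=cloud(im,d,P); z=X[...,2]
h=np.radians(5.75); u=np.array([np.sin(h),-np.cos(h)])
r=im.astype(int); dark=(r.max(2)<60)
m=dark&(abs(z-.05)<.007)&(abs(X[...,0]-.555)<.025)&(abs(X[...,1]+.0135)<.025); print('saddle',rect(X,m))
m=(r[...,0]>130)&(r[...,2]<90)&(r[...,1]>90)&(abs(z-.063)<.01); print('yellow',rect(X,m))
m=(abs(z-.063)<.004)&(abs(X[...,0]-.55)<.05)&(abs(X[...,1]-.04)<.04); print('tab',rect(X,m))
m=(abs(z-.095)<.004)&(X[...,1]>.04); 
if m.any(): print('deck',rect(X,m))
red=(r[...,0]>70)&(r[...,1]<60)&(r[...,2]<60)
print('plate',rect(X,red&(z>.005)&(z<.03)))
"
```

```text
t 14.325 pos [ 0.5638 -0.0849  0.0222] h 5.75 F [ 0.6 -0.5 -8. ] grip 0.0351 45.0 q6 -0.45
roll 0.0 shift now [ 0.0549 -0.0006  0.0062] after roll [ 0.0549 -0.0006  0.0062]
saddle (array([557.1, -14.2]), array([28.9, 28.9]), 6.64, 5056, 0.0524)
yellow (array([546.6,  27.8]), array([0.9, 2.5]), 80.97, 17, 0.0642)
tab (array([551.4,  20. ]), array([60.6, 18.3]), 5.71, 10728, 0.063)
plate (array([563.7, -78.3]), array([ 69.2, 178.3]), 5.81, 21290, 0.0145)
```

Call:
arm_command(deltas=[-1,0.0135,-0.002,0,0,-1,0.0135,0,0,0,-1,0.0135,0,0,0,-1,0.013,0,0,0,-1,0,0,0,0,-1,0,0,0.003,0,-1,0,0,0.003,0,-1,0,0,0,0])

```text
time: 15.38
position: [0.5564, -0.0328, 0.016]
tool_rot: [0.671, 0.741, 0.0, 0.0]
ft_force: [-0.3, 0.2, -4.9]
grip_width: 0.0357
grip_force: 45.0
```

```bash
python3 -c "
from h import *
plan(.5562,-.0325,.0159,5.75)
"
```

```text
t 15.375 pos [ 0.5564 -0.0328  0.016 ] h 5.64 F [-0.3  0.2 -4.9] grip 0.0357 45.0 q6 -0.36
roll -0.0019 shift now [ 0.0003 -0.0001  0.0001] after roll [ 0.0003 -0.0001  0.0001]
```

Call:
arm_command(deltas=[-1,0,0,0.001,0,0.6,0,0,0,0,0.6,0,0,0,0,0.6,0,0,0,0,0.6,0,0,0,0,0.6,0,0,0,0,0.6,0,0,-0.03,0,0.6,0,0,-0.04,0,0.6,0,0,-0.04,0,0.6,-0.03,0,-0.04,0,0.6,-0.04,0,0,0,0.6,0,0,0,0])

```text
time: 16.88
position: [0.5637, -0.1045, 0.1654]
tool_rot: [0.672, 0.74, 0.0, 0.001]
ft_force: [-0.3, 1.5, 0.0]
grip_width: 0.0697
grip_force: 0.0
```

```bash
python3 -c "
from h import *
im,d,P=cam('wrist','w8.png'); X=cloud(im,d,P); z=X[...,2]
r=im.astype(int); red=(r[...,0]>70)&(r[...,1]<60)&(r[...,2]<60)
m=red&(abs(z-.078)<.005)&(abs(X[...,0]-.5577)<.05)&(abs(X[...,1]+.03)<.05)
print('tower',rect(X,m)); print('plate',rect(X,red&(abs(z-.008)<.005)))
m=(r[...,0]>130)&(r[...,2]<90)&(r[...,1]>90)&(abs(z-.063)<.01); print('yellow',rect(X,m))
m=(abs(z-.063)<.004)&(abs(X[...,0]-.55)<.06)&(abs(X[...,1]-.04)<.04)&(X[...,1]<.066); print('tab',rect(X,m))
im,d,P=cam('top','top3.png'); X=cloud(im,d,P); z=X[...,2]
m=(z>.085)&(z<.12)&(abs(X[...,0]-.572)<.05)&(abs(X[...,1]+.16)<.05)&(d>0)
if m.any(): print('pad',rect(X,m))
plan(.571,-.16,.2,5.75)
"
```

```text
tower (array([556.7, -32.3]), array([35.5, 29.6]), 5.65, 2607, 0.0779)
plate (array([562.1, -88.7]), array([ 70.2, 211.5]), 5.56, 12349, 0.008)
yellow (array([549.8,  37.2]), array([24.6, 11.9]), 6.24, 374, 0.0637)
tab (array([550.7,  27. ]), array([60., 33.]), 5.49, 5024, 0.0631)
pad (array([ 557.9, -184.4]), array([0., 0.]), 0.0, 1, 0.1144)
t 16.975 pos [ 0.5621 -0.1017  0.1643] h 5.61 F [-0.8 -0.3  0.1] grip 0.0696 0.0 q6 -0.47
roll -0.0024 shift now [-0.0588  0.0031 -0.0358] after roll [-0.0588  0.003  -0.0358]
```

View pics/w8.png

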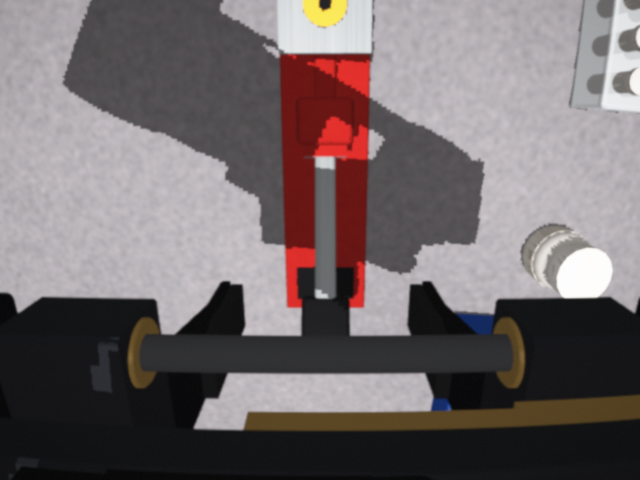

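Call:
arm_command(deltas=[-1,-0.02,0.0013,0,0,-1,-0.02,0,0,0,-1,-0.02,0,0,0,-1,0,0,0,0,-1,0,0,0,0,-1,0,0,0,0,-1,0,0,0.03,0,-1,0,0,0.03,0,-1,0,0,0.008,0,-1,0,0,0,0,-1,0,0,0,0], newtons=40)

```text
time: 18.35
position: [0.571, -0.1617, 0.0978]
tool_rot: [0.671, 0.741, 0.0, 0.001]
ft_force: [0.6, -0.4, 0.8]
grip_width: 0.0003
grip_force: 0.0
```

```bash
python3 -c "
from h import *
plan(.5694,-.1617,.085,5.65)
im,d,P=cam('scene','s2.png'); print(im.shape)
cv2.imwrite('pics/s2c.png',cv2.resize(im[100:300,180:440],(780,600),interpolation=2)[:,:,::-1])
"
```

```text
t 18.35 pos [ 0.571  -0.1617  0.0978] h 5.69 F [ 0.6 -0.4  0.8] grip 0.0003 0.0 q6 -0.56
roll 0.0006 shift now [ 0.0002 -0.0016  0.0128] after roll [ 0.0002 -0.0016  0.0128]
(480, 640, 3)
```

View pics/s2c.png

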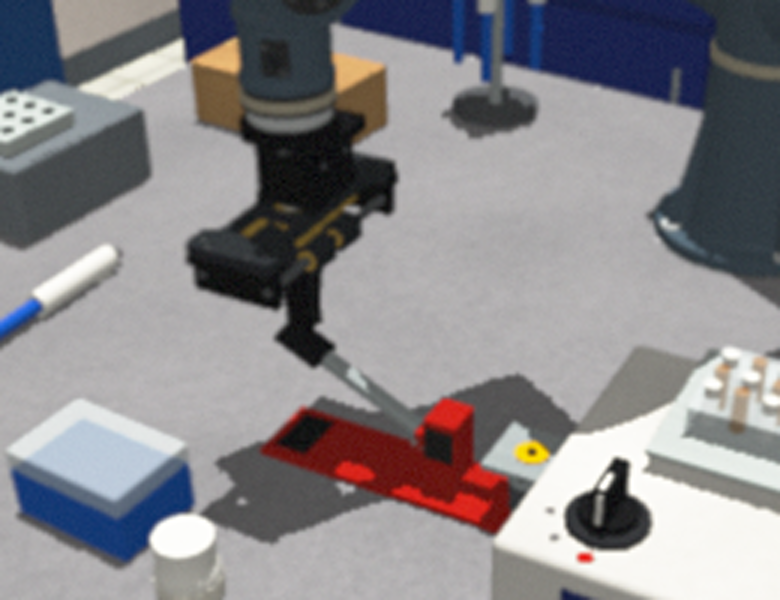

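Call:
arm_command(deltas=[-1,0,-0.0015,0.006,0,-1,0,0,0.006,0,-1,-0.002,0,0.005,0,-1,-0.002,0,0.005,0,-1,-0.002,0,0.005,0,-1,-0.002,0,0.005,0,-1,0,0,0,0,-1,0,0,0,0])

```text
time: 19.4
position: [0.5694, -0.1696, 0.0645]
tool_rot: [0.671, 0.741, 0.0, 0.0]
ft_force: [0.9, -1.3, 2.6]
grip_width: 0.0004
grip_force: 1.2
```

Call:
arm_command(deltas=[-1,-0.0015,0,0.005,0,-1,-0.0015,0,0.005,0,-1,-0.0015,0,0.005,0,-1,-0.001,0,0.005,0,-1,-0.001,0,0.005,0,-1,-0.0005,0,0.005,0,-1,0,0,0.005,0,-1,0,0,0,0,-1,0,0,0,0])

```text
time: 20.52
position: [0.5701, -0.1757, 0.0309]
tool_rot: [0.671, 0.741, 0.0, -0.0]
ft_force: [-1.8, 1.4, 12.2]
grip_width: 0.0008
grip_force: 6.0
```

Call:
arm_command(deltas=[-1,0,0,0.003,0,-1,0,0,0.003,0,-1,0,0,0,0,-1,0,0,0,0])

```text
time: 21.02
position: [0.5701, -0.1759, 0.0253]
tool_rot: [0.671, 0.741, 0.0, 0.0]
ft_force: [-1.7, 0.6, 15.1]
grip_width: -0.0
grip_force: 6.9
```

Call:
arm_command(deltas=[-1,0,0,0.002,0,-1,0,0,0,0,-1,0,0,0,0])

```text
time: 21.4
position: [0.5701, -0.176, 0.0234]
tool_rot: [0.671, 0.741, 0.0, 0.0]
ft_force: [-1.6, 0.5, 14.4]
grip_width: 0.0003
grip_force: 7.2
```

```bash
cat > chk.py <<'E'
from h import *
im,d,P=cam('top'); X=cloud(im,d,P); z=X[...,2]
h=np.radians(5.7); u=np.array([np.sin(h),-np.cos(h)]); v=np.array([-np.cos(h),-np.sin(h)])
R=X[...,:2]-np.array([.5345,.1905]); y=R@u; x=R@v
m=(x>-.13)&(x<-.04)&(abs(y)<.11)&(z>.085)&(z<.145)&~(np.hypot(x+.085,y-.055)<.028)&(d>0)
c=np.polyfit(y[m],z[m],1); print('deck z(y) slope',c.round(4),'z at y=-95,150',np.polyval(c,[-.095,.15]).round(4))
m=(abs(x)<.025)&(y>.13)&(y<.178)&(z>.05)&(z<.12)&(d>0); print('tab z',np.median(z[m]).round(4),m.sum())
m=(z>.06)&(z<.12)&(x>-.132)&(abs(y)<.115)&(d>0)&(x<0); print('edge',rect(X,m))
print(status.get_obs()['time'])
E
python3 chk.py
```

```text
deck z(y) slope [0.0749 0.103 ] z at y=-95,150 [0.0959 0.1142]
tab z nan 0
edge (array([600.2, 197.5]), array([131.7, 229.2]), 5.68, 3941, 0.102)
21.45
  return _methods._mean(a, axis=axis, dtype=dtype,
  ret = ret.dtype.type(ret / rcount)
```

Call:
arm_command(deltas=[-1,0,0,0.002,0,-1,0,0,0,0,-1,0,0,0,0])

```text
time: 21.82
position: [0.5702, -0.176, 0.0228]
tool_rot: [0.671, 0.741, 0.0, 0.0]
ft_force: [-4.2, 2.1, 23.5]
grip_width: 0.0007
grip_force: 11.5
```

Call:
arm_command(deltas=[-1,0,0,0.001,0,-1,0,0,0,0,-1,0,0,0,0])

```text
time: 22.2
position: [0.5702, -0.176, 0.0226]
tool_rot: [0.671, 0.741, 0.0, 0.0]
ft_force: [-5.3, 2.5, 28.1]
grip_width: 0.0007
grip_force: 13.7
```

Call:
arm_command(deltas=[-1,0,0,-0.005,0,-1,0,0,-0.006,0,-1,0.0005,0,-0.006,0,-1,0.001,0,-0.006,0,-1,0.001,0,-0.006,0,-1,0.0015,0,-0.006,0,-1,0.0015,0,-0.006,0,-1,0.0015,0,-0.006,0,-1,0.002,0,-0.006,0,-1,0.002,0,-0.006,0,-1,0.002,0,-0.006,0,-1,0.002,0,-0.006,0])

```text
time: 23.7
position: [0.5683, -0.1614, 0.0898]
tool_rot: [0.671, 0.741, -0.0, -0.0]
ft_force: [-0.3, -0.5, -0.4]
grip_width: 0.0004
grip_force: 0.0
```

Call:
arm_command(deltas=[-1,0,0,-0.01,0,-1,0,0,-0.01,0,-1,0,0,0,0,-1,0,0,0,0,-1,0,0,0,0,-1,0,0,0,0,-1,0,0,0,0,-1,0,0,0,0])

```text
time: 24.7
position: [0.5685, -0.1616, 0.1095]
tool_rot: [0.671, 0.741, -0.0, -0.0]
ft_force: [0.3, 0.4, 0.6]
grip_width: 0.0007
grip_force: 0.0
```

```bash
python3 chk.py 2>/dev/null; python3 -c "
from h import *
im,d,P=cam('wrist','w9.png'); X=cloud(im,d,P); z=X[...,2]
r=im.astype(int); red=(r[...,0]>70)&(r[...,1]<60)&(r[...,2]<60)
m=red&(abs(z-.078)<.005)&(abs(X[...,0]-.5577)<.05)&(abs(X[...,1]+.03)<.05)
if m.any(): print('tower',rect(X,m))
print('plate',rect(X,red&(abs(z-.008)<.005)))
m=(z>.08)&(z<.115)&(abs(X[...,0]-.5694)<.03)&(X[...,1]>-.18)&(X[...,1]<-.12)
if m.any(): print('handle/pad',rect(X,m),np.percentile(z[m],98))
plan(.5694,-.1617,.085,5.65)
"
```

```text
deck z(y) slope [0.0029 0.0951] z at y=-95,150 [0.0949 0.0956]
tab z 0.063 350
edge (array([600.2, 197.1]), array([132., 230.]), 5.7, 4614, 0.0956)
24.75
tower (array([557.1, -38.5]), array([36.2, 17.6]), 5.98, 2734, 0.0777)
plate (array([ 563.6, -104.5]), array([ 69.7, 183.5]), 5.87, 15158, 0.008)
handle/pad (array([ 567.7, -147.1]), array([31.8, 55.5]), 6.74, 4612, 0.1027) 0.11170359233337597
t 24.8 pos [ 0.5685 -0.1616  0.1096] h 5.67 F [ 0.2 -0.3 -0.5] grip 0.0003 0.0 q6 -0.56
roll 0.0004 shift now [-0.0002  0.0009  0.0246] after roll [-0.0002  0.0009  0.0246]
```

Call:
arm_command(deltas=[-1,0,0.001,0.01,0,-1,0,0,0.01,0,-1,-0.002,0,0.006,0,-1,-0.002,0,0.006,0,-1,-0.002,0,0.006,0,-1,-0.002,0,0.006,0,-1,-0.0015,0,0.006,0,-1,-0.0015,0,0.006,0,-1,-0.0015,0,0.005,0,-1,-0.001,0,0.005,0,-1,-0.001,0,0.005,0,-1,-0.0005,0,0.005,0])

```text
time: 26.3
position: [0.5709, -0.1765, 0.0352]
tool_rot: [0.671, 0.741, -0.0, 0.0]
ft_force: [-2.9, 1.9, 14.0]
grip_width: 0.0005
grip_force: 7.0
```

Call:
arm_command(deltas=[-1,0,0,0.004,0,-1,0,0,0.004,0,-1,0,0,0.003,0,-1,0,0,0.003,0,-1,0,0,0,0,-1,0,0,0,0,-1,0,0,0,0])

```text
time: 27.18
position: [0.571, -0.177, 0.0228]
tool_rot: [0.671, 0.741, -0.0, 0.001]
ft_force: [-4.9, 0.7, 22.1]
grip_width: 0.0002
grip_force: 11.1
```

```bash
python3 chk.py 2>/dev/null
```

```text
deck z(y) slope [0.0764 0.1032] z at y=-95,150 [0.0959 0.1146]
tab z nan 0
edge (array([600.1, 197.4]), array([132. , 229.2]), 5.66, 3944, 0.102)
27.225
```

Call:
arm_command(deltas=[-1,0,0,0.0005,0,-1,0,0,0,0,-1,0,0,0,0,-1,0,0,0,0,-1,0,0,0,0,-1,0,0,0,0])

```text
time: 27.98
position: [0.571, -0.177, 0.0227]
tool_rot: [0.671, 0.741, -0.0, 0.001]
ft_force: [-5.4, 1.5, 25.4]
grip_width: 0.0003
grip_force: 12.2
```

```bash
python3 -c "
from h import *
plan(.57,-.177,.0228,5.65)
print(order.hand_in())"
```

```text
t 27.975 pos [ 0.571  -0.177   0.0227] h 5.7 F [-5.4  1.5 25.4] grip 0.0003 12.2 q6 -0.59
roll 0.0008 shift now [ 0.0001 -0.001  -0.0001] after roll [ 0.0001 -0.001  -0.0001]
the job is handed in; nothing more can be done
None
```

The job is handed in at 28 s: selector at off, jack under the tab and released, handle pumped once and now held at its lower stop with about 25 N, the shaker's edge raised about 18 mm at the tab; I viewed 11 pictures, one over the limit of 10.

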